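# Take the saddle weight off the drying box and hold its lid open

### The job

The red saddle-shaped weight keeps the lid of the white sole-drying box shut: take it off, hang it astride the blue bar of the rail stand near the middle of the bar, lowering it gently instead of dropping it, and let go of it while the lid is still shut. Then raise the lid by its black handle to 50 degrees open and finish while still holding it there, steady, because it falls shut if it is let go. Do not disturb the tin, jar and brush between the box and the rail stand.

Things in the scene. Friction and masses are not known exactly. Their poses are not given: they have to be found in the camera images.
- box: white open-topped sole-drying box, fixed to the bench, 200 (x) x 270 (y) x 90 (z) mm, hinged aluminium lid on top; it contains two shoe soles. Origin: centre of its underside; z up, x points from the handle side to the hinge side. It stands left or right of the middle and is turned up to 0.25 rad either way.
- lid (a joint): lid opening in rad: 0 shut (level), positive open (front edge rises, away from the robot), 1.35 the end stop. 50 degrees is 0.873. Free hinge along the box's y axis, no spring: the lid, an 8 mm thick aluminium plate 204 x 274 mm of 0.3 to 0.5 kg, falls shut from any angle unless held.
- lid_hinge (a point): middle of the hinge line, on the far (+x) top edge of the box: 100 mm along the box's x from its origin, 90 mm high, fixed. The hinge axis is the box's y. The lid plate's top face is 8 mm above it when shut.
- lid_handle (a point): middle of the lid's black bar handle: round, 12 mm thick, 100 mm long along the box's y, axis 35 mm above the lid's top, on two 10 mm posts 90 mm apart. Lid shut: 180 mm from the hinge towards the box's -x and 43 mm above it; swings with the lid about the hinge. Gripped from above, fingers closing along the box's x, it turns between them as the lid swings.
- weight: red steel saddle weight, 0.3-0.5 kg, upside-down U, 76 (x) x 70 mm (y; the bar passes through along y). Legs 8 mm thick, 60 mm apart inside; the gap narrows at 45 degrees to a 20 mm wide flat under the crown, 68 mm above the feet. Crown top 76, rib top 110 mm. Origin: between the feet, at their level; z up. Starts on the shut lid (feet 98 mm up), turned up to 0.5 rad against the box.
- weight_rib (a point): centre of the black grip rib on the weight's crown: 18 mm wide (weight's x), 60 mm long (weight's y), 34 mm tall; 93 mm above the feet, right above the body's origin.
- rail: rail stand fixed to the bench: dark base plate 100 x 280 x 10 mm, two posts 18 mm thick at y = +-125 mm, and a blue bar on top. Origin: centre of its underside; y along the bar, z up. It stands on the other side of the middle from the box, turned up to 0.4 rad either way.
- rail_mid (a point): middle of the blue bar's axis, 150 mm above the bench; the bar is 20 mm thick and 280 mm long along the stand's y, so its top is at 160 mm; a hung weight then has its feet about 92 mm above the bench.
- tin: bystander: adhesive tin with a yellow band, 84 mm across, 110 mm tall, on the bench between box and rail stand. Origin: underside centre.
- jar: bystander: jar with a red cap, 64 mm across, 85 mm tall, on the bench between box and rail stand. Origin: underside centre.
- brush: bystander: glue brush, 170 mm long, lying roughly along x on the bench in front of the robot. Origin: underside centre.

How it is judged:
On the way:
1. the weight hangs astride the bar, released, with the lid still shut (z of weight in the frame of rail between 0.075 and 0.11 m and x of weight_rib in the frame of rail_mid between -0.03 and 0.03 m and y of weight_rib in the frame of rail_mid between -0.07 and 0.07 m and angle between the y axis of weight and the y axis of rail, either way round below 0.35 rad and angle between weight's own z axis and vertical below 0.35 rad and contact force between weight and rail above 1 N and contact force between weight and the fingers below 0.05 N and linear speed of weight below 0.03 m/s and value of joint lid below 0.06 rad), for 0.3 s.
At the end, for the whole second after the job is handed in: Lid at rest 50 degrees open (within 6), held by the fingers (0.5 N or more) as the program ends; the weight, let go and at rest, hangs astride the bar within 70 mm of its middle and 30 mm across it, within 20 degrees of upright and of the bar's direction (z of weight in the frame of rail between 0.075 and 0.11 m and x of weight_rib in the frame of rail_mid between -0.03 and 0.03 m and y of weight_rib in the frame of rail_mid between -0.07 and 0.07 m and angle between the y axis of weight and the y axis of rail, either way round below 0.35 rad and angle between weight's own z axis and vertical below 0.35 rad and contact force between weight and rail above 1 N and contact force between weight and the fingers below 0.05 N and linear speed of weight below 0.03 m/s and value of joint lid between 0.768 and 0.977 rad and velocity of joint lid between -0.05 and 0.05 rad/s and contact force between box and the fingers above 0.5 N); the arm keeps its last pose, push and grip.
It fails at once if the tin is moved by more than 30 mm (distance of tin from where it was at the start of the episode above 0.03 m).
It fails at once if the jar is moved by more than 30 mm (distance of jar from where it was at the start of the episode above 0.03 m).
It fails at once if the brush is moved by more than 30 mm (distance of brush from where it was at the start of the episode above 0.03 m).
It fails at once if the weight is dropped (unheld and moving faster than 0.5 m/s) (contact force between weight and the fingers below 0.01 N and linear speed of weight above 0.5 m/s).
It also fails if it takes over 58 s, if anything falls off the work surface, if the arm or the gripper's body presses on something with over 40 N, if the wrist force passes 120 N, or if a joint passes its speed limit or range.

### The arm

A 7-joint arm with a two-finger parallel gripper is mounted at the origin on the work surface. World frame = base frame: x ahead of the robot, y to its left, z up, the work surface at z = 0. Lengths are in m, angles in rad, forces in N, time in s.
With the tool pointing down it reaches from about 0.425 to 0.925 m from the base axis. Payload 6.8 kg.
Tool frame: the origin (TCP) lies on the front face of the gripper's body, between the roots of the fingers; the fingertips stand 73 mm ahead of it and the grasp point (between the pads) lies 54 mm ahead of it (env.nose_length is the distance from the TCP to the fingertips, in m); z points along the fingers, y is the direction in which the jaws open and shut (so a half turn about z gives the same grasp; the last joint's range is limited). The gripper opens to 85 mm and grips with 20 to 120 N. Pads are 22 mm wide; open, the fingers measure 114 mm over their backs; the gripper's body (76 mm by 85 mm) begins 54 mm behind the grasp point. The pads swing forward as they close: fully open they stand 13 mm farther back than shut.
Start: joints at [1.099, 0.477, 0.022, 1.555, -0.011, 1.109, -0.083], TCP at [0.24, -0.631, 0.304] pointing down, gripper open.
Joint ranges: [-2.96, 2.96], [-0.34, 2.1], [-1.41, 1.46], [0.24, 2.44], [-1.37, 4.51], [0.17, 1.92], [-2.96, 2.96]. Speed limits (rad/s): [2.39, 2.39, 3.14, 3.14, 3.14, 3.14, 3.14].

### API

Orientations are given as a unit quaternion [w, x, y, z].
In Python, from cell import env, kin, camera, calibration, job gives the robot as it stands. The module is installed in compiled form; this text tells all that it offers. Calls block until the motion is done:
- env.reach(position, orientation): joint-space move of the TCP to a pose.
- env.movel(position, velocity=0.15, rot=None, stop_force=None): straight line of the TCP; rot=None keeps the orientation; velocity is the mean speed in m/s. With stop_force (N) it stops when the force on the tool has changed by that much, and returns True; else False.
- env.goto_joints(angles): joint-space move.
- env.grip(opening, f_grip=None): finger opening in m; f_grip is the grip in N (None keeps the last); returns when the fingers have stopped.
- env.dwell(seconds).
- kin.inverse_kinematics(position, orientation): joint angles nearest the present ones, or None.
- env.get_state(): the state.
- camera(name): name is "scene" or "top"; returns (picture, depth): 400x640x3 uint8, blue, green, red; 400x640 float32, m along the optical axis (not along the pixel's ray), 0 where there is no reading.
- calibration(name): a dict with "fx", "fy", "cx", "cy" (pixels), "rvec" (rotation vector, rad) and "tvec" (3), from world to camera coordinates, as OpenCV has them. Camera axes: x right, y down, z forward; pixel columns grow to the right and rows downward; lengths in m; the calibration is good to about 2 mm. A picture is of the moment at which its call begins. calibration takes no time and is no camera call.
A pose or a line that the arm cannot do raises env.PlanningError and nothing moves.
- job.job_done(): hands the job in, once; it reports no verdict.
The state is a dict: "time": time; "qpos": joint angles; "joint_velocities": joint speeds; "joint_torque": joint torques, N m; "tcp_pos": TCP position; "orientation": TCP orientation; "force": force on the tool from outside, world axes, zero at the start; "torque": the same for the moment, N m; "opening": finger opening in m.
Only numpy, scipy, OpenCV 4.12 (cv2) and the standard library are available. Lean on these libraries where they do the work, as an engineer would, in place of code of your own. Each camera call takes 0.05 s, during which the arm holds its last target.

## Working session

There is one attempt and no reset: what is moved stays moved. The work goes in short steps, each a Python script; the robot and the scene stay as the last script left them, time stands still between calls to the robot, and variables do not carry over. Pictures are saved under pics/ and viewed, and the job is handed in when it is done.

```bash
mkdir -p pics; ls
python3 - <<'E'
from cell import env,camera,calibration
import cv2,numpy as np
for n in("top","scene"):
    p,d=camera(n); cv2.imwrite(f"pics/{n}0.png",p); np.save(f"{n}0_d.npy",d)
    print(n,calibration(n))
s=env.get_state();print(s["time"],s["tcp_pos"],s["orientation"],s["opening"],env.nose_length)
E
```

```text
pics
top {'fx': 396.7678891563697, 'fy': 396.7678891563697, 'cx': 322.28782587351486, 'cy': 200.67544936699102, 'rvec': array([ 2.06852572, -2.13573228,  0.24826347]), 'tvec': array([-0.01966488,  0.56446139,  0.91258041])}
scene {'fx': 377.6296718585408, 'fy': 377.6296718585408, 'cx': 321.98923473475685, 'cy': 196.59413998632877, 'rvec': array([ 1.12232498,  2.6094365 , -0.70330848]), 'tvec': array([ 0.39016403, -0.2696329 ,  1.05065385])}
0.1 [ 0.23999773 -0.63043475  0.30301297] [-8.26039312e-04  9.83505717e-01  1.80875038e-01 -2.07529078e-04] 0.08544229202273665 0.0726
```

View pics/top0.png

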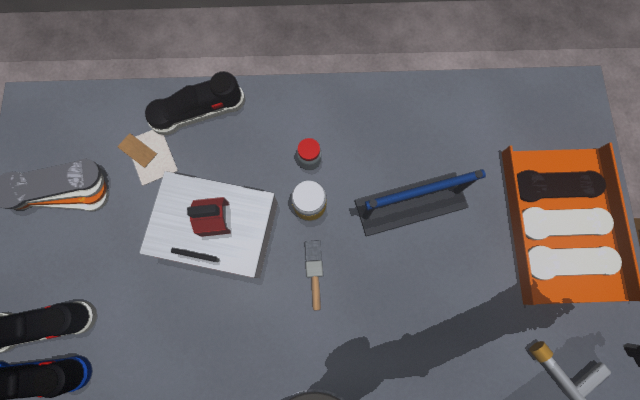

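View pics/scene0.png

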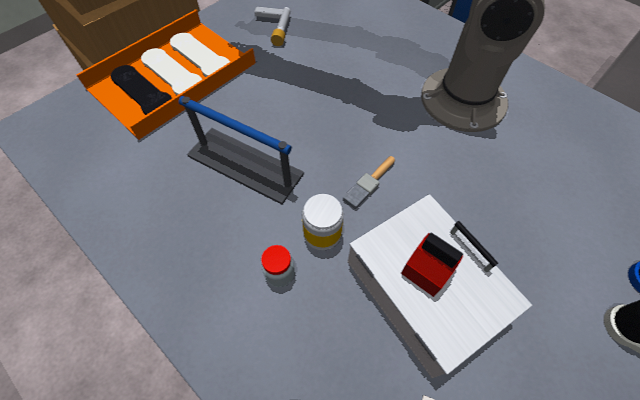

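The top view shows the box (208,225) with the weight's rib (204,211) and handle (195,255), the rail (425,190), the tin (308,200), the jar (308,150) and the brush (315,275). Next I measure them from colour and depth.

```bash
cat > h.py <<'E'
import cv2,numpy as np
from cell import camera,calibration
def cloud(n,d):
    c=calibration(n);R=cv2.Rodrigues(c["rvec"])[0]
    v,u=np.mgrid[:400,:640]
    X=np.stack([(u-c["cx"])/c["fx"]*d,(v-c["cy"])/c["fy"]*d,d],-1)
    W=(X-c["tvec"])@R
    W[d<=0]=np.nan
    return W
def rays(n,uv,z):
    c=calibration(n);R=cv2.Rodrigues(c["rvec"])[0]
    uv=np.atleast_2d(uv).astype(float)
    D=np.c_[(uv[:,0]-c["cx"])/c["fx"],(uv[:,1]-c["cy"])/c["fy"],np.ones(len(uv))]@R
    C=-R.T@c["tvec"]
    return C+D*((z-C[2])/D[:,2])[:,None]
def masks(p):
    h=cv2.cvtColor(p,cv2.COLOR_BGR2HSV);H,S,V=[h[...,i].astype(int) for i in range(3)]
    return dict(blue=(abs(H-110)<14)&(S>140),red=((H<8)|(H>172))&(S>150),black=(V<50),white=(S<40)&(V>150))
def rect(P):
    (c,s,a)=cv2.minAreaRect(P[:,:2].astype(np.float32)*1000)
    b=cv2.boxPoints((c,s,a));e=[b[1]-b[0],b[2]-b[1]];e=max(e,key=np.linalg.norm)
    return np.array(c)/1000,np.array(s)/1000,np.arctan2(e[1],e[0])
E
python3 - <<'E'
from h import *
for n in("top","scene"):
    p=cv2.imread(f"pics/{n}0.png");d=np.load(f"{n}0_d.npy");W=cloud(n,d);m=masks(p);Z=W[...,2]
    def big(mask,k=1):
        k_,l,s,c=cv2.connectedComponentsWithStats(mask.astype(np.uint8),connectivity=8)
        o=np.argsort(-s[1:,4])[:k]+1
        return [(l==i) for i in o]
    roi=(W[...,0]>.3)&(W[...,0]<.95)&(abs(W[...,1])<.5)
    def rep(t,mm):
        P=W[mm];
        if len(P)<5:return
        c,s,a=rect(P);print(n,t,len(P),"c",c.round(4),"size",s.round(3),"ang",round(a,3),"z",np.percentile(P[:,2],[5,50,95]).round(3),"px",np.argwhere(mm).mean(0).round()[::-1])
    print(n, "bench z",np.nanmedian(Z[roi&(Z<.02)]))
    rep("bluebar",big(m["blue"]&roi&(Z>.13)&(Z<.18))[0])
    for mm in big(m["red"]&roi&(Z>.07),3): rep("red",mm)
    for mm in big(m["black"]&roi&(Z>.11),3): rep("black",mm)
    lid=big(m["white"]&roi&(abs(Z-.098)<.006),1)[0]; rep("lid",lid)
    for mm in big(m["white"]&roi&(abs(Z-.11)<.006),2): rep("tin?",mm)
    rep("railbase",big(roi&(abs(Z-.010)<.005)&(W[...,1]<0))[0])
E
```

```text
top bench z -0.0001770356650135147
top bluebar 809 c [ 0.563  -0.2705] size [0.018 0.241] ang -1.327 z [0.153 0.158 0.161] px [425. 189.]
top red 373 c [ 0.6939 -0.0073] size [0.053 0.053] ang -1.273 z [0.081 0.084 0.087] px [308. 149.]
top red 21 c [0.5232 0.185 ] size [0.026 0.004] ang 0.123 z [0.171 0.173 0.176] px [220. 210.]
top red 5 c [0.508  0.2486] size [0.005 0.002] ang 1.485 z [0.171 0.172 0.173] px [191. 218.]
top black 39 c [0.5113 0.2216] size [0.002 0.04 ] ang -1.488 z [0.18  0.192 0.206] px [202. 215.]
top black 30 c [0.5169 0.1906] size [0.009 0.02 ] ang -0.744 z [0.185 0.194 0.205] px [216. 212.]
top black 7 c [ 0.5855 -0.3882] size [0.006 0.001] ang 1.294 z [0.112 0.117 0.128] px [471. 182.]
top lid 8139 c [0.5131 0.234 ] size [0.274 0.204] ang 1.334 z [0.095 0.098 0.1  ] px [208. 224.]
top tin? 774 c [ 0.567  -0.0047] size [0.074 0.074] ang 1.349 z [0.107 0.11  0.112] px [308. 195.]
top railbase 3020 c [ 0.563  -0.2707] size [0.101 0.281] ang -1.328 z [0.007 0.01  0.013] px [411. 206.]
scene bench z 0.0005489919948026272
scene bluebar 999 c [ 0.5637 -0.2679] size 
[... 173 characters left out ...]
72 c [ 0.6941 -0.0051] size [0.055 0.054] ang 0.895 z [0.079 0.085 0.087] px [276. 259.]
scene black 682 c [0.5199 0.2204] size [0.024 0.064] ang -1.334 z [0.181 0.207 0.21 ] px [442. 250.]
scene black 323 c [0.4347 0.2536] size [0.098 0.012] ang 1.329 z [0.135 0.139 0.141] px [476. 244.]
scene black 67 c [ 0.5978 -0.374 ] size [0.029 0.016] ang 1.283 z [0.113 0.126 0.147] px [190. 112.]
scene lid 12607 c [0.5111 0.2343] size [0.275 0.204] ang 1.338 z [0.097 0.099 0.1  ] px [440. 286.]
scene tin? 1016 c [ 0.5658 -0.0034] size [0.075 0.075] ang -0.256 z [0.109 0.11  0.112] px [322. 210.]
scene railbase 3679 c [ 0.5629 -0.2688] size [0.101 0.281] ang -1.327 z [0.008 0.01  0.013] px [244. 164.]
```

Run:
```python
from h import *
for n in("top","scene"):
    p=cv2.imread(f"pics/{n}0.png");d=np.load(f"{n}0_d.npy");W=cloud(n,d);Z=W[...,2]
    r=(abs(W[...,0]-.518)<.06)&(abs(W[...,1]-.22)<.06)
    for lo,hi in((.203,.215),(.169,.18)):
        m=r&(Z>lo)&(Z<hi);k,l,s,c=cv2.connectedComponentsWithStats(m.astype(np.uint8))
        i=np.argmax(s[1:,4])+1;P=W[l==i];c,sz,a=rect(P);print(n,lo,len(P),c,sz,a,np.median(P[:,2]))
        P=W[m]; print(rect(P))
```

```text
top 0.203 252 [0.52041187 0.21638817] [0.01861439 0.05973853] -1.5140495 0.20728981497602061
(array([0.52041187, 0.21638817]), array([0.01861439, 0.05973853]), np.float32(-1.5140495))
top 0.169 199 [0.51136499 0.2120549 ] [0.03427682 0.07504082] -1.0867364 0.17295966635765
(array([0.5189502 , 0.21577385]), array([0.0389696 , 0.07090725]), np.float32(-1.5359848))
scene 0.203 430 [0.51969861 0.21762965] [0.01942467 0.05955798] -1.5156361 0.20828327622326184
(array([0.51969861, 0.21762965]), array([0.01942467, 0.05955798]), np.float32(-1.5156361))
scene 0.169 413 [0.52044781 0.21754703] [0.03816017 0.06965637] -1.4907987 0.17388818635275038
(array([0.52044781, 0.21754703]), array([0.03816017, 0.06965637]), np.float32(-1.4907987))
```

Box yaw is −0.235, the handle is at (0.434, 0.253), the weight at (0.520, 0.217) with yaw 0.056, and the rail at (0.563, −0.2695) with yaw 0.245. I'll pick the weight up now.

```bash
cat >> h.py <<'E'
from cell import env,kin
def ori(phi):   # tool down, jaw axis (tool y) along world angle phi, half turn chosen to suit joint 7
    a=(phi+np.pi/2)/2
    return [0,np.cos(a),np.sin(a),0]
E
python3 - <<'E'
from h import *
for k in(0,np.pi):
  for nm,pos,phi in(("w",[.52,.217,.38],.056),("r",[.563,-.2695,.38],.245),("rl",[.563,-.2695,.245],.245),("h",[.434,.253,.187],-.235),("h50",[.528,.230,.31],-.235)):
    q=kin.inverse_kinematics(pos,ori(phi+k)); print(nm,k,None if q is None else np.round(q,2))
E
```

```text
w 0 [ 0.29  0.4  -1.04  1.68  0.36  1.27 -0.76]
r 0 [ 0.66  0.37 -0.42  1.57  0.15  1.24  0.46]
rl 0 [ 0.65  0.49 -0.41  1.72  0.23  0.99  0.4 ]
h 0 [ 0.19  0.59 -1.09  2.02  0.66  0.94 -1.48]
h50 0 [ 0.25  0.5  -1.03  1.74  0.46  1.17 -1.15]
w 3.141592653589793 [ 0.37  0.46 -1.18  1.68  0.44  1.3   2.31]
r 3.141592653589793 [ 0.23  0.33  0.15  1.6  -0.05  1.21 -2.5 ]
rl 3.141592653589793 [ 0.19  0.46  0.2   1.75 -0.11  0.95 -2.45]
h 3.141592653589793 [ 0.25  0.65 -1.18  2.01  0.74  0.99  1.6 ]
h50 3.141592653589793 [ 0.33  0.57 -1.18  1.74  0.56  1.22  1.91]
```

Run:
```python
from h import *
o=ori(.056)
p=env.get_state()["tcp_pos"]
env.movel([p[0],p[1],.40],.2)
env.reach([.52,.217,.36],o)
p,d=camera("top");cv2.imwrite("pics/pre_top.png",p)
env.movel([.52,.217,.252],.08,rot=o,stop_force=8)
env.grip(0.0,80)
s=env.get_state();print(s["time"],s["tcp_pos"],s["opening"],s["force"])
p,d=camera("scene");cv2.imwrite("pics/grip.png",p)
```

```text
6.0333 [0.52016585 0.21695328 0.25216365] 0.016765935079128942 [ 0.46728651 -0.8379333   1.41826107]
```

View pics/grip.png

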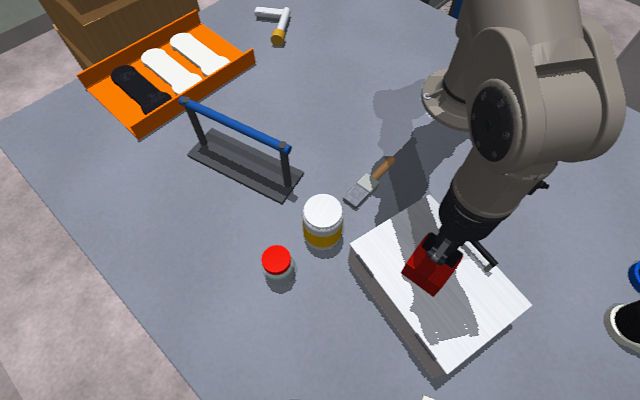

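The fingers hold the rib around (437,248), at an opening of 17 mm. Next I lift it and carry it to above the rail.

Run:
```python
from h import *
env.movel([.52,.217,.39],.12)
env.movel([.563,-.2695,.39],.15,rot=ori(.245))
s=env.get_state();print(s["time"],s["tcp_pos"],s["opening"],s["force"])
for n in("scene","top"):
    p,d=camera(n);cv2.imwrite(f"pics/over_{n}.png",p)
    if n=="scene":
        W=cloud(n,d);P=W[masks(p)["red"]&(W[...,2]>.2)];print(rect(P),np.percentile(P[:,2],[2,98]))
```

```text
10.7917 [ 0.56305638 -0.26905936  0.39009568] 0.016647359098960184 [ 0.36748929  0.13273607 -3.63757605]
(array([ 0.56278119, -0.26732141]), array([0.07751689, 0.07212235]), np.float32(0.26026198)) [0.24030767 0.3129418 ]
```

View pics/over_scene.png

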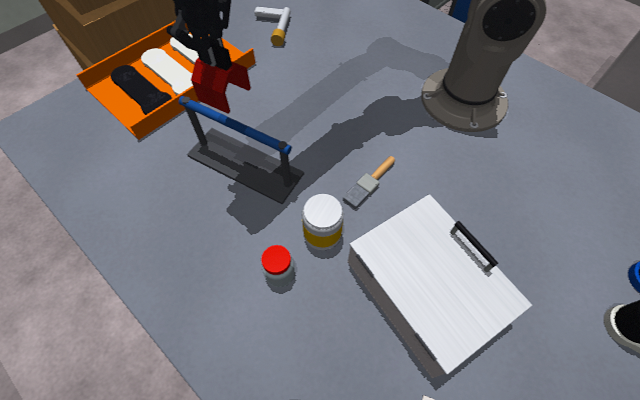

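View pics/over_top.png

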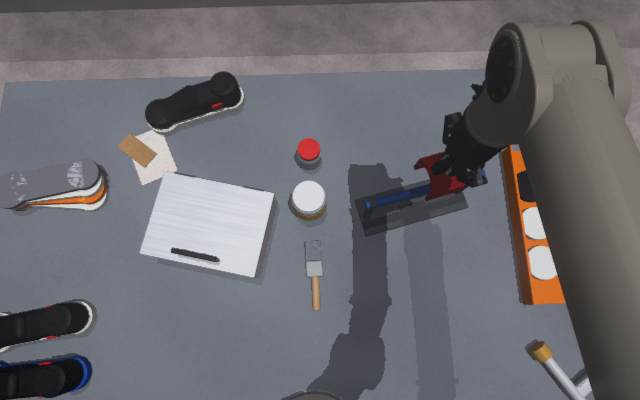

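The weight hangs upright above the bar, centred and aligned to about 0.015 rad (scene view, around (220,80)). Now I lower it until it touches.

Run:
```python
from h import *
env.movel([.563,-.2695,.27],.1)
f0=env.get_state()["force"]
r=env.movel([.563,-.2695,.238],.02,stop_force=3)
s=env.get_state();print(r,s["time"],s["tcp_pos"],f0,s["force"])
for n in("scene",):
    p,d=camera(n);cv2.imwrite(f"pics/low_{n}.png",p)
    W=cloud(n,d);P=W[masks(p)["red"]&(W[...,1]<-.15)&(W[...,2]>.08)];print(rect(P),np.percentile(P[:,2],[2,98]))
```

```text
True 13.35 [ 0.56295618 -0.26948774  0.24613635] [-0.06968598  0.68923148 -2.21635903] [-0.19660544  0.61253486  4.91763361]
(array([ 0.56397626, -0.26661569]), array([0.0788729 , 0.07057519]), np.float32(0.26769605)) [0.09817988 0.16953768]
```

View pics/low_scene.png

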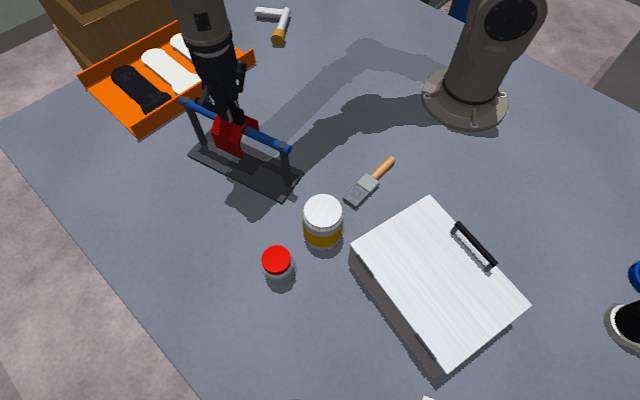

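Contact came at TCP z = 0.246, exactly where it was expected, with the weight astride the bar at (235,133). Now I release it, back off and check.

Run:
```python
from h import *
env.grip(.05)
env.dwell(.5)
env.movel([.563,-.2695,.36],.1)
env.dwell(.3)
s=env.get_state();print(s["time"],s["opening"])
env.movel([.52,-.05,.36],.2)
for n in("scene","top"):
    p,d=camera(n);cv2.imwrite(f"pics/rel_{n}.png",p)
    W=cloud(n,d);Z=W[...,2];r=(abs(W[...,0]-.563)<.06)&(abs(W[...,1]+.27)<.06)
    P=W[r&(Z>.19)&(Z<.21)];print(n,len(P),rect(P),np.percentile(P[:,2],[5,50,95]))
    P=W[masks(p)["red"]&r&(Z>.08)];print(rect(P),np.percentile(P[:,2],[2,98]))
```

```text
15.9167 0.04969604982535528
scene 304 (array([ 0.56128381, -0.2680867 ]), array([0.0201244, 0.0616218]), np.float32(-1.2944798)) [0.19146177 0.20158704 0.20353965]
(array([ 0.56259698, -0.26694247]), array([0.07880212, 0.0695072 ]), np.float32(0.25660437)) [0.09933877 0.16973399]
top 176 (array([ 0.56322046, -0.27657797]), array([0.01778454, 0.04613084]), np.float32(-1.3103492)) [0.19758258 0.20120063 0.20391485]
(array([ 0.56605829, -0.28520944]), array([0.07509055, 0.03440596]), np.float32(0.31240404)) [0.14222252 0.16834365]
```

View pics/rel_scene.png

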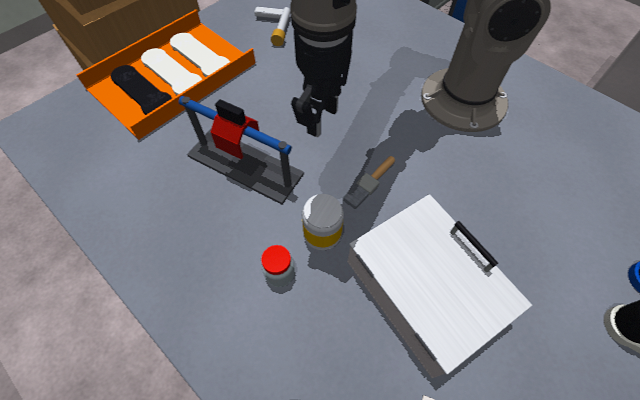

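The weight hangs upright at the middle of the bar (scene view, (233,128)): rib top at 0.202, feet at 0.092, angle within 0.03 rad. The handle is next.

Run:
```python
from h import *
o=ori(-.235)
H=[.4342,.2530]
env.reach(H+[.32],o)
r=env.movel(H+[.187],.08,stop_force=6)
env.grip(0.0,80)
s=env.get_state();print(r,s["time"],s["tcp_pos"],s["opening"],s["force"])
p,d=camera("scene");cv2.imwrite("pics/hgrip.png",p)
```

```text
False 20.7583 [0.43507429 0.25283702 0.18739458] 0.009373270587423469 [ 3.55026344 -1.89335742  3.87376468]
```

View pics/hgrip.png

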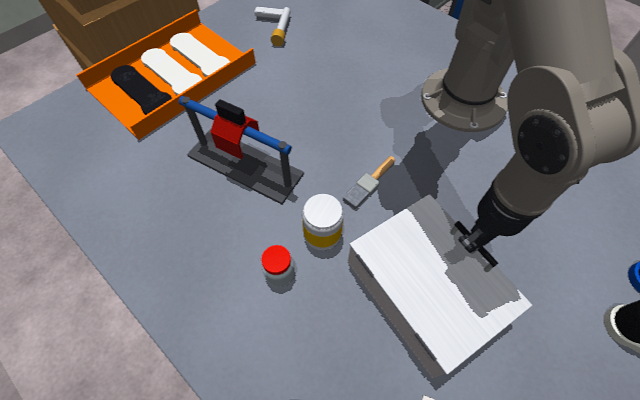

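The handle is gripped at (472,243). I'll swing it in 5° steps along the arc and watch the force.

Run:
```python
from h import *
p0=np.array(env.get_state()["tcp_pos"]);ex=np.array([np.cos(.235),-np.sin(.235)])
def pos(t):
    c,s=np.cos(t),np.sin(t);dx=-.18*c+.043*s+.18;dz=.18*s+.043*c-.043
    return [*(p0[:2]+ex*dx),p0[2]+dz]
for a in range(5,51,5):
    env.movel(pos(np.radians(a)),.06,rot=ori(-.235))
    s=env.get_state();print(a,round(s["time"],2),np.round(s["force"],1),round(s["opening"],4))
    if np.linalg.norm(s["force"])>40:break
for n in("scene","top"):
    p,d=camera(n);cv2.imwrite(f"pics/open_{n}.png",p);np.save(f"open_{n}.npy",d)
```

```text
5 21.24 [ 3.6  0.7 -6.1] 0.0096
10 21.66 [ 1.3  0.7 -1.6] 0.0091
15 22.07 [-1.   1.6 -4.7] 0.0095
20 22.49 [-4.5  1.  -0.3] 0.0091
25 22.91 [-8.3 -0.2  3.8] 0.009
30 23.32 [-8.3  1.3  2. ] 0.0096
35 23.74 [-11.   -0.6   8. ] 0.0095
40 24.16 [-12.9   0.1   7.9] 0.0091
45 24.57 [-15.2  -2.5  14.3] 0.0092
50 24.99 [-16.2  -5.8  22.4] 0.0093
```

View pics/open_scene.png

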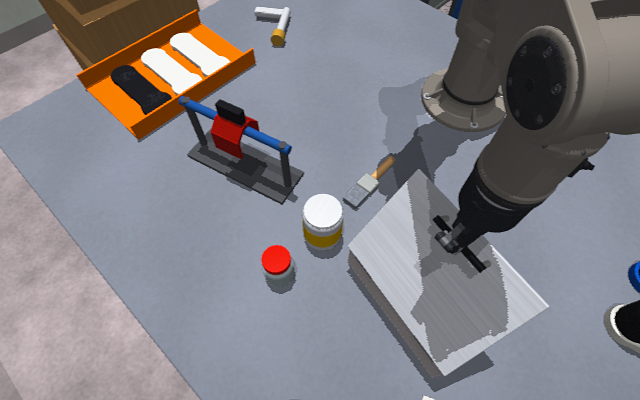

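View pics/open_top.png

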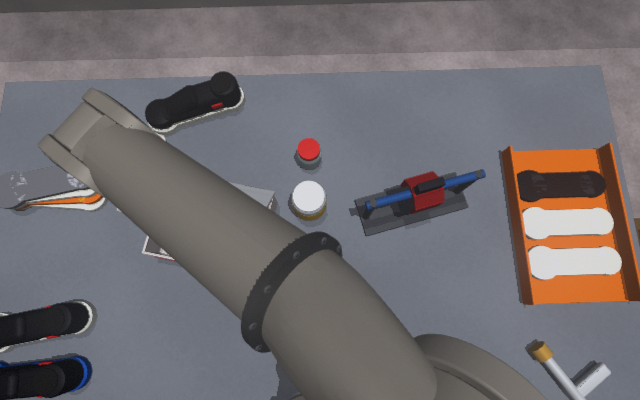

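The scene view suggests the lid is open less than 50° (front edge from (437,165) to (548,305)), so I'll measure the plane.

Run:
```python
from h import *
s=env.get_state();print(s["tcp_pos"],s["force"],s["orientation"],s["time"])
d=np.load("open_scene.npy");W=cloud("scene",d);p=cv2.imread("pics/open_scene.png")
ex=np.array([np.cos(.235),-np.sin(.235)]);ey=np.array([-ex[1],ex[0]])
L=(W[...,:2]-[.609,.2107]);bx=L@ex;by=L@ey;Z=W[...,2]-.09
h=cv2.cvtColor(p,cv2.COLOR_BGR2HSV)
m=(h[...,1]<40)&(bx<-.02)&(bx>-.22)&(abs(by)<.13)&(Z>0.012)&((by>.07)|(by<-.06))
print(m.sum())
for side in(by>0,by<0):
    A=np.c_[bx[m&side],Z[m&side]]
    k=np.linalg.lstsq(np.c_[A[:,0],np.ones(len(A))],A[:,1],rcond=None)[0];print(len(A),k,np.degrees(np.arctan(-k[0])))
q=(h[...,2]<50)&(abs(by)<.06)&(abs(by)>.025)&(bx>-.2)&(bx<0)&(Z>.08)&(np.arange(640)[None,:]>425)&(np.arange(640)[None,:]<490)
print(rect(W[q]),np.nanpercentile(W[q][:,2],[5,50,95]))
```

```text
[0.52782938 0.23089913 0.31328096] [-16.23333458  -4.98889223  22.28195629] [ 3.47952398e-04  7.84754611e-01  6.19804911e-01 -1.39721816e-03] 25.0917
9295
4555 [-1.15797489  0.01213751] 49.18687803346062
4740 [-0.44274445  0.16505255] 23.881101778517674
(array([0.53195209, 0.229793  ]), array([0.0987238 , 0.05240381]), np.float32(1.2213341)) [0.2550184  0.26059963 0.43665598]
```

One side of the lid gives 49.2°; the other fit is contaminated by the arm. There is a 27 N radial strain, so I'll ease the target to the actual position and re-measure with an outlier filter and for steadiness.

Run:
```python
from h import *
p=np.array(env.get_state()["tcp_pos"])
env.movel(list(p),.02,rot=ori(-.235));env.dwell(.5)
ex=np.array([np.cos(.235),-np.sin(.235)]);ey=np.array([-ex[1],ex[0]])
for i in range(2):
    s=env.get_state();print(round(s["time"],2),s["tcp_pos"],np.round(s["force"],2),s["opening"])
    p,d=camera("scene");W=cloud("scene",d)
    L=(W[...,:2]-[.609,.2107]);bx=L@ex;by=L@ey;Z=W[...,2]-.09
    h=cv2.cvtColor(p,cv2.COLOR_BGR2HSV)
    for lo,hi in((.07,.13),(-.13,-.07)):
        m=(h[...,1]<40)&(bx<-.02)&(bx>-.15)&(by>lo)&(by<hi)&(Z>0.012)&(Z<.17)
        A=np.c_[bx[m],Z[m]];k=np.array([-1.19,.0124])
        for _ in range(8):
            g=abs(A[:,1]-k[0]*A[:,0]-k[1])<.015
            k=np.polyfit(A[g,0],A[g,1],1)
        print(g.sum(),len(A),k,np.degrees(np.arctan(-k[0])))
    env.dwell(1.)
cv2.imwrite("pics/fin.png",p)
p,d=camera("scene");W=cloud("scene",d);Z=W[...,2];r=(abs(W[...,0]-.563)<.06)&(abs(W[...,1]+.27)<.06)
print(rect(W[r&(Z>.19)&(Z<.21)]))
```

```text
25.93 [0.5276071  0.23079778 0.31341494] [-4.57 -1.58  3.36] 0.009094262319893711
4558 4558 [-1.15633171  0.0120949 ] 49.146627099895824
3010 3010 [-1.15543636  0.01254461] 49.1246671073278
26.98 [0.52759436 0.23080083 0.31342229] [-5.47 -1.83  4.25] 0.009218930905122347
4558 4558 [-1.15576541  0.01217344] 49.13273997762496
3007 3007 [-1.15506199  0.01250391] 49.1154793591863
(array([ 0.56084753, -0.26788239]), array([0.0200748 , 0.06059845]), np.float32(-1.3081597))
```

View pics/fin.png

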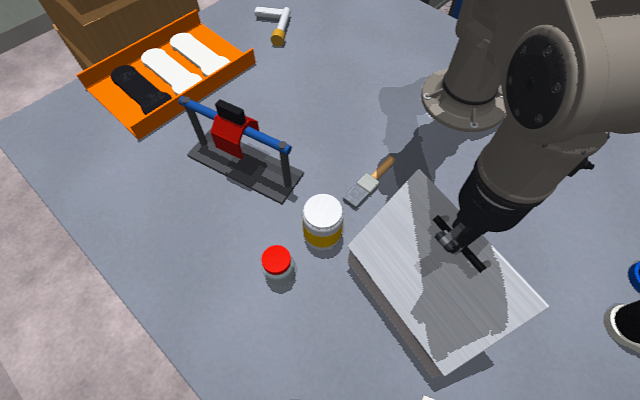

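Both sides of the lid give 49.1°, unchanged over a second and still gripped at (450,240). The weight is unchanged at (233,128), and the tin, jar and brush are where they were. I'll hand it in.

```bash
python3 -c "
from cell import job
job.job_done()"
```

```text
the job is handed in; nothing more can be done
```

I moved the weight from the lid to the blue bar, lowered it until it touched, and let go while the lid was still shut. I then raised the lid by its handle and handed the job in at about 27 s, still holding it; no verdict is reported.

**Last checks:**
- **Weight:** its rib is within about 3 mm of the bar's middle and 0.02 rad of the bar's direction. Its feet are about 92 mm above the bench, as expected for a hung weight.
- **Lid:** it measured 49.1° on both sides and did not change over a 1 s hold. The gripper was still on the handle.
- **Tin, jar and brush:** they look unmoved in the last picture; I did not measure them again.

**Checks that disagreed:**
- **Lid fit:** the first fit on one side of the lid gave 24°. The arm was in that patch, and the repeat without it gave 49.1°.
- **Handle force:** after the swing there was about 27 N of strain on the handle, and the arm sat 3–4 mm off its target. Moving the target to the arm's actual position brought this down to about 7 N.

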